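# Find the full bearing tub by its weight and stand it in the caddy

## Task

One of the three look-alike tubs in the leaning blue rack is still full of bearings; the other two are empty, and only their weight tells. Find the full one by feel and set it down gently, upright, in the bay of the green caddy that is free. Both empty tubs must end up seated in the rack as they were, in any of its three seats, and the other things on the bench are to be left alone.

Things in the scene. Friction and masses are not known exactly. Their poses are not given: they have to be found in the camera images.
- tub_a: white tub 55 mm across, 68 mm high, yellow band, red lid 52 mm across on top; 90 mm high in all. Origin: centre of its underside; z runs up through the lid. The three tubs look alike: one is full of steel bearings (0.5 to 0.77 kg), two are empty (0.11 to 0.19 kg). At the start each leans in a seat of the rack; any of them may be the full one.
- tub_b: white tub 55 mm across, 68 mm high, yellow band, red lid 52 mm across on top; 90 mm high in all. Origin: centre of its underside; z runs up through the lid. The three tubs look alike: one is full of steel bearings (0.5 to 0.77 kg), two are empty (0.11 to 0.19 kg). At the start each leans in a seat of the rack; any of them may be the full one.
- tub_c: white tub 55 mm across, 68 mm high, yellow band, red lid 52 mm across on top; 90 mm high in all. Origin: centre of its underside; z runs up through the lid. The three tubs look alike: one is full of steel bearings (0.5 to 0.77 kg), two are empty (0.11 to 0.19 kg). At the start each leans in a seat of the rack; any of them may be the full one.
- rack: blue rack fixed to the bench, 326 mm along its y, 110 mm along x. Three seats 100 mm apart lean 28 degrees: a seated tub's axis is (0.47, 0, 0.88) in the rack's frame (top away from the robot). A tub leans on a back plate on its +x side, 56 mm high along the tub; open in front. Ridges 16 mm high, 14 mm thick between seats; end plates 22 mm high. Origin: on the bench under the middle seat
- seat0 (a point): point where the underside centre of a tub rests in the first (-y end) seat of the rack, 60 mm above the bench; axes are the rack's (not leaning)
- seat1 (a point): point where the underside centre of a tub rests in the middle seat of the rack, 60 mm above the bench; axes are the rack's (not leaning)
- seat2 (a point): point where the underside centre of a tub rests in the last (+y end) seat of the rack, 60 mm above the bench; axes are the rack's (not leaning)
- caddy: green open caddy fixed to the bench, 180 mm along its x, 92 mm along its y, 36 mm high, walls and floor 4 mm thick. A divider makes two bays 84 mm square, one nearer the robot and one further away; one holds the grease jar, the other is free. Origin: centre of its underside
- bay0 (a point): centre of the inner floor of the caddy bay nearer the robot, 4 mm above the bench
- bay1 (a point): centre of the inner floor of the caddy bay further from the robot, 4 mm above the bench
- grease_jar: amber jar with a black cap, 52 mm across, 66 mm high, standing in one of the two caddy bays; leave it there. Origin: centre of its underside
- drink_can: upright drink can, 66 mm across, 115 mm high, on the bench; bystander. Origin: centre of its underside
- pedal: black and steel bicycle pedal, 90 x 107 x 24 mm, lying on the bench beyond the work; bystander. Origin: centre of its underside
- wrench: steel wrench 170 mm long, lying on the bench between the robot and the work; bystander. Origin: centre of its underside, x along it
Not all that is in view belongs to the job. Leave any pink look-alike of the tub_b alone. What is shaped like the tub_c but purple is not meant.

How it is judged:
By the outcome, as a careful person would: the job done as asked, in the order asked, and still so for the second after the job is handed in, with the robot touching nothing.
It also fails if it takes over 56 s, if anything falls off the work surface, if the arm or the gripper's body presses on something with over 40 N, if the wrist force passes 120 N, or if a joint passes its speed limit or range.

## Robot

A 7-joint arm with a two-finger parallel gripper is mounted at the origin on the work surface. World frame = base frame: x ahead of the robot, y to its left, z up, the work surface at z = 0. Lengths are in mm, angles in rad, forces in N, time in s.
With the tool pointing down it reaches from about 400 to 900 mm from the base axis. Payload 5.5 kg.
Tool frame: the origin (TCP) lies midway between the tips of the shut fingers; the grasp point (between the pads) lies 19 mm behind it; z points along the fingers, y is the direction in which the jaws open and shut (so a half turn about z gives the same grasp; the last joint's range is limited). The gripper opens to 85 mm and grips with 20 to 120 N. Pads are 22 mm wide; open, the fingers measure 114 mm over their backs; the gripper's body (76 mm by 85 mm) begins 54 mm behind the grasp point. The pads swing forward as they close: fully open they stand 13 mm farther back than shut.
Start: joints at [-0.841, 0.501, -0.427, 1.55, 0.221, 1.138, -0.21], TCP at [292.485, 580.476, 231.31] pointing down, gripper open.
Joint ranges: [-2.88, 2.88], [-0.31, 2.03], [-1.54, 1.56], [0.2, 2.42], [-1.41, 4.55], [0.19, 2.02], [-2.57, 2.57]. Speed limits (rad/s): [2.57, 2.57, 3.14, 3.14, 3.14, 3.14, 3.14].

## Interface

Orientations are given as a unit quaternion [w, x, y, z].
In Python, from cell import robot, snapshot, camera_model, nets gives the robot as it stands.
- The arm moves only by the shell command python3 -m pendant 'ROWS' [OPENING] [FORCE]. ROWS is JSON, a list that holds one entry, the list of rows, each a list of 4 numbers: the shift along the world's x, y, z in mm, then the turn about the world's z in degrees. A call has 1 to 8 rows; each row is the pose to reach, as a shift and turn from the pose commanded when the call began; what a row does not reach only later rows make up. A row lasts 1/12 s, in which the tool goes at most 41.7 mm and 7.16 degrees, less where a joint would pass 70% of its speed; a pose out of reach is approached as far as the arm can. A call with a gripper value outside its range is refused whole. OPENING is the opening, from 0 (shut) to 1 (fully open), set as the call begins (- or left out, the last holds). The fingers move at their own pace and stop on an object; FORCE is the grip in N (left out, the last holds). Time passes only in rows, so rows that repeat a pose let the fingers close. It gives the time, the measured TCP pose, the force and the opening at its end, in the units of the state.
- robot.get_obs(): the state, without advancing time (a new reading comes with each control period).
- snapshot(name): name is "side" or "top"; returns the picture (384x512x3 uint8, red, green, blue); there is no depth.
- camera_model(name): a dict with "intrinsics" (3x3 intrinsics, pixels), "position" and "attitude" of the camera in the world. Camera axes: x right, y up, looking along -z (the intrinsics and any distortion apply to the point x, -y, -z); pixel columns grow to the right and rows downward; lengths in mm; the calibration is good to about 2 mm. A picture is of the moment at which its call begins. camera_model takes no time and is no camera call.
- robot.sign_off(): hands the job in, once; it reports no verdict.
Trained networks look in the newest picture that a camera, given by its name, has taken for a name from the list of things; names that differ only in an ending like _2 or _b are one class to them, and where a whole thing is asked for, a point or a joint stands for the part that bears it (a point fixed in the world has none). Each returns a list of dicts, best first, with "conf" (0 to 1); they miss things now and then, are a little off and sometimes report something else, mostly with a low value. They report only what shows in the picture. A call takes as long as a camera call. They do not tell look-alikes from the thing itself.
- nets.cut_out(camera, label): "pixels" (384x512 bool, what is visible of it) and "extent" ([left, top, right, bottom] in pixels, round what is visible of it).
- nets.landmark_of(camera, label): "xy" ([column, row] in pixels: a listed point, or the origin of a listed thing).
The state is a dict: "clock": time; "joint_pos": joint angles; "joint_velocities": joint speeds; "tau": joint torques, N m; "tool_pos": TCP position; "tcp_rot": TCP orientation; "wrist_force": force on the tool from outside, world axes, zero at the start; "ft_torque": the same for the moment, N m; "finger_gap": finger opening in mm.
Only numpy, scipy, OpenCV 4.12 (cv2) and the standard library are available. Lean on these libraries where they do the work, as an engineer would, in place of code of your own. Each camera call takes 0.05 s, during which the arm holds its last target. There are 200 camera calls.

## Working session

There is one attempt and no reset: what is moved stays moved. The work goes in short steps, Python scripts to look and compute and a shell command to move; the robot and the scene stay as the last step left them, time stands still between calls to the robot, and variables do not carry over. Pictures are saved under pics/ and viewed, about 8 in all and at most 12, crops included, and the job is handed in when it is done.

```bash
ls; mkdir -p pics; cat > h.py <<'E'
import numpy as np,cv2
from cell import robot,snapshot,camera_model,nets
from scipy.spatial.transform import Rotation as R
def cam(n):
    m=camera_model(n);a=np.array(m["attitude"],float)
    Rm=a if a.shape==(3,3) else R.from_quat([a[1],a[2],a[3],a[0]]).as_matrix()
    return np.array(m["intrinsics"]),np.array(m["position"],float),Rm,m
def ray(n,uv):
    K,p,Rm,m=cam(n);d=np.linalg.inv(K)@[uv[0],uv[1],1];d=Rm@[d[0],-d[1],-d[2]];return p,d
def atz(n,uv,z):
    p,d=ray(n,uv);return p+d*(z-p[2])/d[2]
def proj(n,P):
    K,p,Rm,m=cam(n);c=Rm.T@(np.array(P,float)-p);q=K@[c[0],-c[1],-c[2]];return q[:2]/q[2]
def tri(n1,u1,n2,u2):
    p1,d1=ray(n1,u1);p2,d2=ray(n2,u2)
    s=np.linalg.lstsq(np.c_[d1,-d2],p2-p1,rcond=None)[0]
    a=p1+s[0]*d1;b=p2+s[1]*d2;return (a+b)/2,np.linalg.norm(a-b)
def save(n,f):
    im=snapshot(n);cv2.imwrite(f,cv2.resize(im[:,:,::-1],(800,600)));return im
E
python3 - <<'E'
from h import *
for n in("side","top"):
    save(n,f"pics/{n}0.png");print(n,camera_model(n))
    for l in("tub_a","seat0","seat1","seat2","rack","caddy","bay0","bay1","grease_jar","drink_can","wrench"):
        print(l,[(np.round(d["xy"],1).tolist(),round(d["conf"],2)) for d in nets.landmark_of(n,l)][:5])
o=robot.get_obs();print(o)
E
```

```text
pics
side {'intrinsics': array([[398.71141991,   0.        , 256.71620423],
       [  0.        , 398.71141991, 185.4496494 ],
       [  0.        ,   0.        ,   1.        ]]), 'position': array([550.27711076, 744.39071119, 564.65911823]), 'attitude': array([-0.00660667, -0.01549015,  0.47238636,  0.88123069])}
tub_a [([261.3, 134.6], 0.92), ([273.7, 172.2], 0.84), ([197.4, 150.4], 0.82), ([266.6, 154.1], 0.79), ([332.7, 156.6], 0.71)]
seat0 [([270.1, 171.4], 0.97), ([265.2, 152.9], 0.9), ([249.0, 271.1], 0.63), ([258.9, 135.1], 0.56)]
seat1 [([270.1, 171.4], 0.97), ([265.2, 152.9], 0.9), ([249.0, 271.1], 0.63), ([258.9, 135.1], 0.56)]
seat2 [([270.1, 171.4], 0.97), ([265.2, 152.9], 0.9), ([249.0, 271.1], 0.63), ([258.9, 135.1], 0.56)]
rack [([266.6, 173.9], 0.67)]
caddy [([268.9, 274.8], 0.97), ([243.8, 268.6], 0.69)]
bay0 [([242.7, 271.5], 0.93), ([291.2, 271.2], 0.84), ([260.6, 132.2], 0.42)]
bay1 [([242.7, 271.5], 0.93), ([291.2, 271.2], 0.84), ([260.6, 132.2], 0.42)]
grease_jar [([245.0, 275.6], 0.57)]
drink_can [([179.7, 184.3], 0.94)]
wrench []
top {'intrinsics': array([[49
[... 979 characters left out ...]
.2, 'joint_pos': array([-0.84079806,  0.50089843, -0.42701777,  1.55037577,  0.2207893 ,
        1.13831089, -0.21032799]), 'joint_velocities': array([-0.00227485, -0.00033533,  0.00013564,  0.00074335,  0.00029799,
        0.0001853 , -0.00053757]), 'tau': array([ 1.68098642e-03, -5.69394851e+01, -5.80904156e+00, -2.81321561e+01,
        1.28440425e-02,  2.14990054e-03,  1.83300926e-05]), 'tool_pos': array([292.47805088, 580.48968753, 231.32231639]), 'tcp_rot': array([-2.25044176e-05,  2.31282256e-01,  9.72886693e-01,  2.11997470e-05]), 'wrist_force': array([ 0.12303069,  0.3903421 , -0.27688023]), 'ft_torque': array([-0.03396311,  0.03803133,  0.03912259]), 'finger_gap': 85.65292169204436}
```

View pics/side0.png

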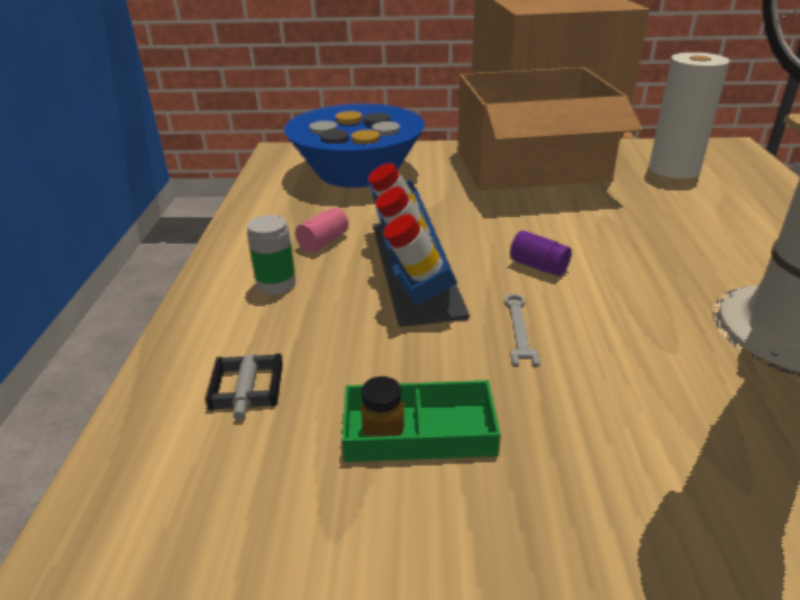

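View pics/top0.png

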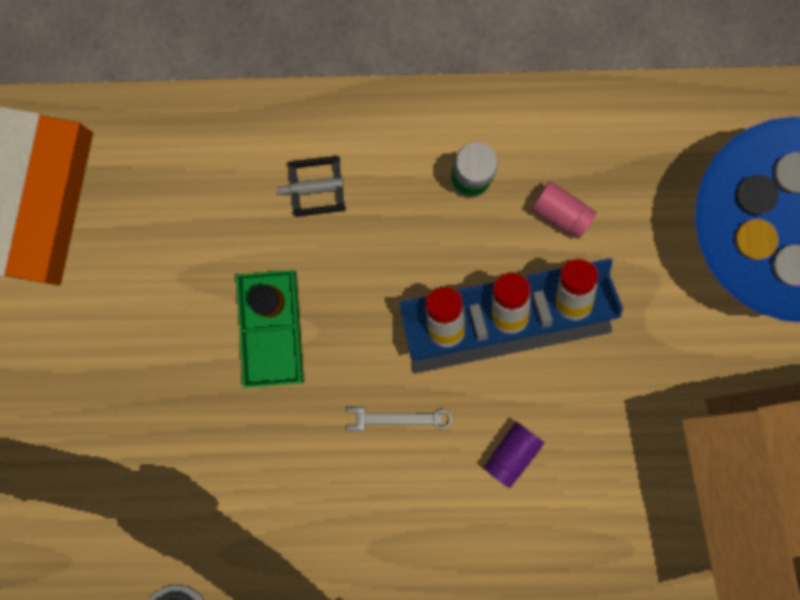

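```bash
cat > m.py <<'E'
from h import *
from scipy.optimize import least_squares
def blobs(im,lo,hi,mn,wrap=False):
    hsv=cv2.cvtColor(im,cv2.COLOR_RGB2HSV);m=cv2.inRange(hsv,lo,hi)
    if wrap:m|=cv2.inRange(hsv,(174,150,70),(180,255,255))
    n,l,s,c=cv2.connectedComponentsWithStats(m)
    return [(c[i],s[i],(l==i)) for i in range(1,n) if s[i][4]>mn]
def cyl(o,ax,r,h0,h1):
    ax=np.array(ax)/np.linalg.norm(ax);a=np.cross(ax,[0,1,0]);a/=np.linalg.norm(a);b=np.cross(ax,a)
    t=np.linspace(0,2*np.pi,40)[:,None]
    return np.vstack([o+ax*h+r*(np.cos(t)*a+np.sin(t)*b) for h in(h0,h1)])
def hullc(n,P):
    q=np.array([proj(n,p) for p in P],np.float32);h=cv2.convexHull(q);M=cv2.moments(h);return np.array([M["m10"],M["m01"]])/M["m00"]
E
cat > a.py <<'E'
from m import *
lids={}
for n in("side","top"):
    im=snapshot(n);b=blobs(im,(0,170,70),(6,255,255),60,True)
    for c,s,_ in b:print(n,np.round(c,1),s)
    b=[x for x in b if x[1][4]<900 and x[1][3]<60]
    b=sorted(b,key=lambda x:-x[1][4])[:3]
    lids[n]=sorted([x[0] for x in b],key=(lambda c:-c[0]) if n=="top" else (lambda c:c[1]))
    if n=="top":
        g=max(blobs(im,(45,120,40),(80,255,255),300),key=lambda x:x[1][4])
        pts=np.argwhere(g[2])[:,::-1]
        w=np.array([atz("top",p,36)[:2] for p in pts],np.float32)
        print("caddy",cv2.minAreaRect(w))
def f(p,cams=("side","top")):
    x,y,a=p[:3];c,s=np.cos(a),np.sin(a);r=[]
    for i in range(3):
        o=np.array([x-s*100*(i-1),y+c*100*(i-1),60]);ax=[.4695*c,.4695*s,.883]
        for n in cams:r+=list(hullc(n,cyl(o,ax,26,68,90))-lids[n][i])
    return np.array(r)
for cs in(("side","top"),("top",)):
    s=least_squares(f,[600,-150,.1],args=(cs,));print(cs,s.x,np.degrees(s.x[2]),np.round(s.fun,1))
for l in((364.5,197),(327.4,203.3),(285.2,210.5)):print("seat",atz("top",l,60))
print("jar",atz("top",(173.8,191.6),4), "bay0",atz("top",(170.9,228.6),4),"caddy",atz("top",(176.8,209.7),0))
print("clock",robot.get_obs()["clock"])
E
python3 a.py
```

```text
side [248.  121.3] [236 105  25  33 489]
side [256.6 147.1] [245 137  24  21 332]
top [370.1 176.5] [359 166  23  23 405]
top [327.  185.4] [316 175  23  23 410]
top [283.8 194.5] [273 184  23  23 413]
caddy ((556.9268798828125, 203.50079345703125), (179.17807006835938, 94.13887786865234), 3.2824103832244873)Traceback (most recent call last):
  File "a.py", line 21, in <module>
    s=least_squares(f,[600,-150,.1],args=(cs,));print(cs,s.x,np.degrees(s.x[2]),np.round(s.fun,1))
    return func(*args, **kwargs)
    vector_fun = VectorFunction(
        fun_wrapped,
    ...<6 lines>...
        workers=workers
    )
    self._update_fun()
    ~~~~~~~~~~~~~~~~^^
    self.f = self.fun_wrapped(xp_copy(self.x))
             ~~~~~~~~~~~~~~~~^^^^^^^^^^^^^^^^^
    return np.atleast_1d(self.fun(x))
                         ~~~~~~~~^^^
    return self.f(x, *self.args, **self.kwargs)
           ~~~~~~^^^^^^^^^^^^^^^^^^^^^^^^^^^^^^
  File "a.py", line 18, in f
    for n in cams:r+=list(hullc(n,cyl(o,ax,26,68,90))-lids[n][i])
                                                      ~~~~~~~^^^
IndexError: list index out of range
```

```bash
python3 - <<'E'
s=open('a.py').read()
s=s.replace("for n in cams:r","for n in cams:\n          if n=='top' or i==2:r").replace("lids[n][i])","lids[n][i if n=='top' else -1])").replace("args=(cs,)","args=(cs,),diff_step=1e-3")
open('a.py','w').write(s)
E
python3 a.py
```

```text
side [248.  121.3] [236 105  25  33 489]
side [256.6 147.1] [245 137  24  21 334]
top [370.2 176.6] [359 166  23  23 404]
top [327.1 185.5] [316 175  23  23 413]
top [283.8 194.4] [273 184  23  23 413]
caddy ((556.9268798828125, 203.50079345703125), (179.17807006835938, 94.13887786865234), 3.2824103832244873)Traceback (most recent call last):
  File "a.py", line 22, in <module>
    s=least_squares(f,[600,-150,.1],args=(cs,),diff_step=1e-3);print(cs,s.x,np.degrees(s.x[2]),np.round(s.fun,1))
    return func(*args, **kwargs)
    vector_fun = VectorFunction(
        fun_wrapped,
    ...<6 lines>...
        workers=workers
    )
    self.J, dct = approx_derivative(
                  ~~~~~~~~~~~~~~~~~^
        self.fun_wrapped, self.x, f0=self.f, **finite_diff_options
        ^^^^^^^^^^^^^^^^^^^^^^^^^^^^^^^^^^^^^^^^^^^^^^^^^^^^^^^^^^
    )
    ^
    J, _nfev = _dense_difference(fun_wrapped, x0, f0, h,
               ~~~~~~~~~~~~~~~~~^^^^^^^^^^^^^^^^^^^^^^^^
                             use_one_sided, method,
                             ^^^^^^^^^^^^^^^^^^^^^^
                             m
[... 372 characters left out ...]
          ~~~~~~^^^^^^^^^^^^^^^^^^^^^^^^^^^^^^
  File "a.py", line 19, in f
    if n=='top' or i==2:r+=list(hullc(n,cyl(o,ax,26,68,90))-lids[n][i if n=='top' else -1])
                                ~~~~~^^^^^^^^^^^^^^^^^^^^^^
  File "m.py", line 13, in hullc
    q=np.array([proj(n,p) for p in P],np.float32);h=cv2.convexHull(q);M=cv2.moments(h);return np.array([M["m10"],M["m01"]])/M["m00"]
                ~~~~^^^^^
  File "h.py", line 13, in proj
    K,p,Rm,m=cam(n);c=Rm.T@(np.array(P,float)-p);q=K@[c[0],-c[1],-c[2]];return q[:2]/q[2]
             ~~~^^^
  File "h.py", line 5, in cam
    m=camera_model(n);a=np.array(m["attitude"],float)
ValueError: time passes only in moves, steps and waits
```

```bash
sed -i 's/^def cam(n)/import functools\n@functools.lru_cache\ndef cam(n)/' h.py; python3 a.py
```

```text
side [248.  121.3] [236 105  25  33 490]
side [256.6 147.1] [245 137  24  21 333]
top [370.2 176.6] [359 166  23  23 402]
top [327.  185.5] [316 175  23  23 412]
top [283.8 194.5] [273 184  23  23 412]
caddy ((557.0206909179688, 203.50059509277344), (179.03390502929688, 94.05492401123047), 3.223315954208374)
('side', 'top') [ 5.64969656e+02 -1.73167487e+02  1.90095109e-01] 10.891647423344395 [-0.  -0.1  0.1  0.2 -0.5  0.5  0.2  0.4]
('top',) [ 5.65329123e+02 -1.72755247e+02  1.83630306e-01] 10.521241502428872 [-0.1 -0.  -0.   0.   0.1 -0. ]
seat [ 577.32976783 -265.06627003   60.        ]
seat [ 564.02832588 -175.43933424   60.        ]
seat [548.82524196 -73.54662693  60.        ]
jar [603.90735826 203.89629612   4.        ] bay0 [510.73902382 211.97127587   4.        ] caddy [558.09751069 197.34684712   0.        ]
clock 1.5
```

```bash
python3 -m pendant '[[[16,-37,0,5],[32,-74,0,10],[48,-112,0,15],[64,-149,0,20],[80,-186,0,25],[96,-223,0,30],[112,-260,0,35],[128,-298,0,37.4]]]' 1 60
python3 -m pendant '[[[16,-37,0,0],[32,-74,0,0],[48,-111,0,0],[64,-148,0,0],[80,-185,0,0],[96,-222,0,0],[112,-259,0,0],[128,-296,0,0]]]'
```

```text
clock: 2.17
tool_pos: [421.0, 280.8, 231.6]
tcp_rot: [0.0, -0.095, 0.995, 0.0]
wrist_force: [0.6, -0.5, -0.3]
finger_gap: 85.3
clock: 2.83
tool_pos: [549.1, -15.5, 231.7]
tcp_rot: [0.0, -0.093, 0.996, -0.0]
wrist_force: [-0.1, 0.6, -0.6]
finger_gap: 85.5
```

```bash
python3 -c "
from h import *
o=robot.get_obs();print({k:np.round(v,3) for k,v in o.items()})"
```

```text
{'clock': np.float64(2.833), 'joint_pos': array([ 0.215,  0.302, -0.285,  1.811,  0.097,  1.041,  1.65 ]), 'joint_velocities': array([ 0.554,  0.323,  0.262, -0.453,  0.01 ,  0.111,  0.838]), 'tau': array([ -1.638, -47.697,  -2.066, -25.065,   0.099,   0.07 ,  -1.067]), 'tool_pos': array([549.061, -15.473, 231.708]), 'tcp_rot': array([ 0.   , -0.093,  0.996, -0.   ]), 'wrist_force': array([-0.131,  0.614, -0.605]), 'ft_torque': array([ 0.123, -0.027,  0.026]), 'finger_gap': np.float64(85.458)}
```

```bash
python3 -m pendant '[[[12,-28,0,0],[23,-56,-20,0],[23,-56,-50,0],[23,-56,-80,0],[23,-56,-105,0],[23,-56,-125,0],[23,-56,-125,0]]]'
python3 -c "
from h import *
a=save('side','pics/s1.png');b=save('top','pics/t1.png')
cv2.imwrite('pics/c1.png',np.hstack([cv2.resize(a[90:220,190:320,::-1],(400,400)),cv2.resize(b[150:250,260:390,::-1],(400,308)).repeat(1,0) if 0 else cv2.resize(b[140:270,260:390,::-1],(400,400))]))"
```

```text
clock: 3.42
tool_pos: [568.0, -69.3, 102.0]
tcp_rot: [-0.004, -0.093, 0.996, 0.001]
wrist_force: [-0.2, 0.4, 0.4]
finger_gap: 85.2
```

View pics/c1.png

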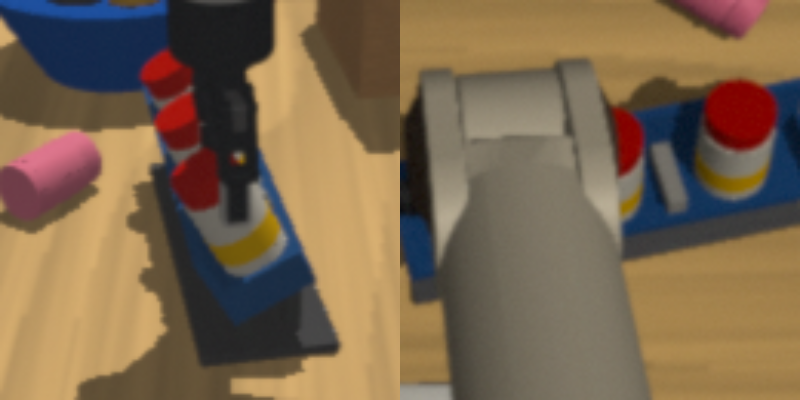

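```bash
python3 -m pendant '[[[0,0,-10,0],[0,0,-18,0],[0,0,-20,0],[0,0,-20,0]]]'; python3 -m pendant '[[[0,0,0,0],[0,0,0,0],[0,0,0,0],[0,0,0,0],[0,0,0,0],[0,0,0,0]]]' 0 60;  python3 -m pendant '[[[0,0,0,0],[0,0,0,0]]]'; python3 -m pendant '[[[0,0,3,0],[0,0,6,0],[0,0,9,0],[0,0,9,0],[0,0,9,0],[0,0,9,0]]]'
```

```text
clock: 3.85
tool_pos: [571.2, -69.5, 86.1]
tcp_rot: [-0.0, -0.093, 0.996, 0.0]
wrist_force: [0.1, -0.5, 0.6]
finger_gap: 85.2
clock: 4.35
tool_pos: [572.2, -69.6, 87.2]
tcp_rot: [0.001, -0.093, 0.996, -0.0]
wrist_force: [-0.9, 0.3, 6.1]
finger_gap: 54.3
clock: 4.52
tool_pos: [572.2, -69.7, 87.2]
tcp_rot: [0.001, -0.093, 0.996, -0.0]
wrist_force: [-0.3, -0.3, 5.1]
finger_gap: 54.7
clock: 5.02
tool_pos: [571.3, -69.5, 95.1]
tcp_rot: [-0.0, -0.093, 0.996, 0.0]
wrist_force: [-0.2, 0.1, -0.6]
finger_gap: 54.1
```

```bash
python3 -m pendant '[[[0,0,4,0],[0,0,8,0],[0,0,8,0]]]';python3 -m pendant '[[[0,0,8,0]]]';python3 -m pendant '[[[0,0,8,0]]]'; python3 -c "
from h import *
a=snapshot('side')
cv2.imwrite('pics/c2.png',cv2.resize(a[90:220,190:320,::-1],(500,500)))"
```

```text
clock: 5.27
tool_pos: [572.2, -69.5, 104.3]
tcp_rot: [0.001, -0.093, 0.996, -0.0]
wrist_force: [0.4, -0.8, -2.0]
finger_gap: 54.0
clock: 5.35
tool_pos: [570.6, -69.5, 110.6]
tcp_rot: [-0.001, -0.093, 0.996, 0.0]
wrist_force: [-0.2, -0.3, -2.1]
finger_gap: 54.1
clock: 5.43
tool_pos: [571.1, -69.5, 119.6]
tcp_rot: [-0.001, -0.093, 0.996, 0.0]
wrist_force: [0.2, 0.2, -2.3]
finger_gap: 54.6
```

View pics/c2.png

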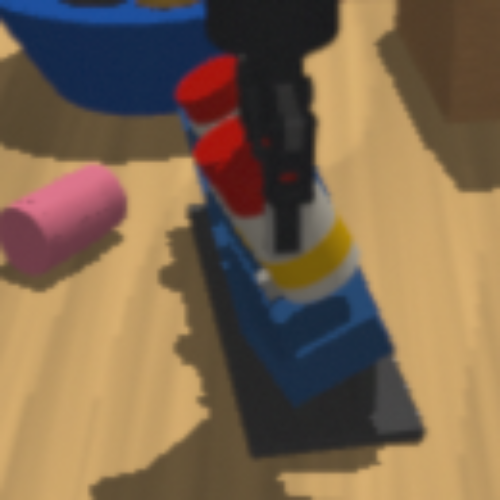

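```bash
python3 -m pendant '[[[0,0,-10,0],[0,0,-20,0],[0,0,-26,0],[0,0,-29,0],[0,0,-31,0],[0,0,-32,0],[0,0,-32,0],[0,0,-32,0]]]'; python3 -m pendant '[[[0,0,0,0],[0,0,0,0],[0,0,0,0],[0,0,0,0]]]' 1; python3 -m pendant '[[[0,0,20,0],[0,0,60,0],[0,0,85,0],[0,0,85,0]]]'
```

```text
clock: 6.15
tool_pos: [571.9, -69.2, 87.3]
tcp_rot: [0.0, -0.093, 0.996, 0.0]
wrist_force: [1.1, 1.2, 1.5]
finger_gap: 54.1
clock: 6.48
tool_pos: [571.3, -69.6, 87.1]
tcp_rot: [-0.0, -0.093, 0.996, -0.0]
wrist_force: [0.0, 0.1, -0.3]
finger_gap: 85.5
clock: 6.82
tool_pos: [575.5, -69.8, 178.2]
tcp_rot: [0.005, -0.093, 0.996, -0.001]
wrist_force: [0.7, 0.4, -0.4]
finger_gap: 85.4
```

```bash
python3 -m pendant '[[[7,-37,0,0],[14,-74,0,0],[18.5,-98.3,0,0],[18.5,-98.3,0,0],[18.5,-98.3,-25,0],[18.5,-98.3,-50,0],[18.5,-98.3,-70,0],[18.5,-98.3,-86,0]]]'; python3 -m pendant '[[[0,0,0,0],[0,0,0,0]]]'; python3 -m pendant '[[[0,0,0,0],[0,0,0,0],[0,0,0,0],[0,0,0,0],[0,0,0,0],[0,0,0,0]]]' 0 60;   python3 -m pendant '[[[0,0,4,0],[0,0,8,0],[0,0,14,0],[0,0,20,0],[0,0,20,0],[0,0,20,0],[0,0,20,0]]]';python3 -m pendant '[[[0,0,0,0],[0,0,0,0]]]'
```

```text
clock: 7.48
tool_pos: [588.6, -167.4, 84.0]
tcp_rot: [-0.001, -0.093, 0.996, 0.0]
wrist_force: [-1.2, 0.4, -1.1]
finger_gap: 85.4
clock: 7.65
tool_pos: [588.9, -167.3, 85.2]
tcp_rot: [-0.001, -0.093, 0.996, 0.001]
wrist_force: [-0.6, -0.2, -0.2]
finger_gap: 85.2
clock: 8.15
tool_pos: [591.5, -168.4, 88.1]
tcp_rot: [0.002, -0.093, 0.996, -0.001]
wrist_force: [1.2, -0.9, 6.7]
finger_gap: 54.5
clock: 8.73
tool_pos: [589.8, -167.8, 106.2]
tcp_rot: [-0.0, -0.093, 0.996, 0.0]
wrist_force: [-0.5, -1.2, -5.4]
finger_gap: 54.2
clock: 8.9
tool_pos: [589.7, -167.7, 105.9]
tcp_rot: [-0.0, -0.093, 0.996, 0.0]
wrist_force: [0.0, -0.2, -4.9]
finger_gap: 54.3
```

```bash
python3 -m pendant '[[[0,0,30,0],[0,0,70,0],[0,0,110,0],[0,0,110,0],[-6,36,110,0],[-12,73,110,0],[-18,110,110,0],[-24,146,110,0]]]' - 80; python3 -m pendant '[[[-6,36,0,0],[-12,73,0,0],[-16,97,0,0],[-16,97,-30,0],[-16,97,-70,0],[-16,97,-105,0],[-16,97,-130,0],[-16,97,-145,0]]]'; python3 -m pendant '[[[0,0,-8,0],[0,0,-14,0],[0,0,-18,0],[0,0,-22,0],[0,0,-22,0],[0,0,-22,0]]]'
```

```text
clock: 9.57
tool_pos: [565.1, -20.2, 215.9]
tcp_rot: [-0.0, -0.093, 0.996, 0.0]
wrist_force: [0.7, -0.0, -5.8]
finger_gap: 53.4
clock: 10.23
tool_pos: [547.1, 74.7, 67.4]
tcp_rot: [-0.003, -0.093, 0.996, -0.0]
wrist_force: [-0.3, 0.1, -6.8]
finger_gap: 53.4
clock: 10.73
tool_pos: [550.7, 75.3, 50.1]
tcp_rot: [0.001, -0.093, 0.996, 0.0]
wrist_force: [-0.8, -0.7, -5.9]
finger_gap: 53.8
```

```bash
python3 -m pendant '[[[0,0,-3,0],[0,0,-5,0],[0,0,-7,0],[0,0,-7,0],[0,0,-7,0]]]'; python3 -m pendant '[[[0,0,-1,0],[0,0,-2,0],[0,0,-2,0],[0,0,-2,0]]]'; python3 -c "
from h import *
a=snapshot('side')
cv2.imwrite('pics/c3.png',cv2.resize(a[150:310,170:370,::-1],(600,480)))"
```

```text
clock: 11.15
tool_pos: [549.8, 75.2, 42.2]
tcp_rot: [-0.0, -0.093, 0.996, -0.0]
wrist_force: [0.3, -0.0, -6.1]
finger_gap: 53.5
clock: 11.48
tool_pos: [550.4, 75.2, 40.8]
tcp_rot: [0.0, -0.093, 0.996, -0.0]
wrist_force: [0.1, -0.3, -0.3]
finger_gap: 53.7
```

View pics/c3.png

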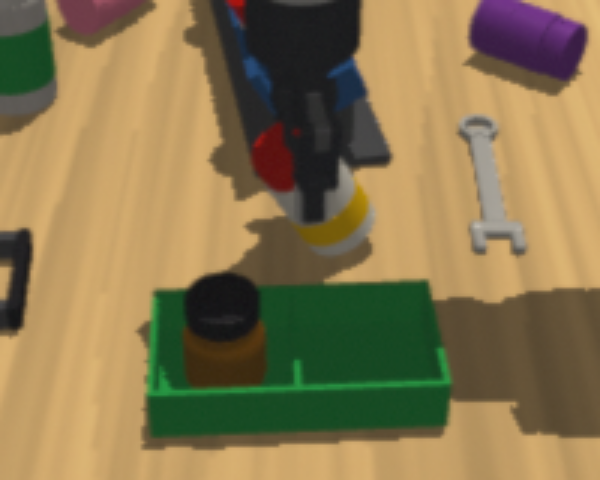

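```bash
python3 -m pendant '[[[0,0,-1,0],[-3,-0.6,-1,0],[-6,-1.1,-1,0],[-9,-1.7,-1.2,0],[-12,-2.2,-1.5,0],[-12,-2.2,-1.5,0]]]' - 25; python3 -c "
from h import *
a=snapshot('side')
cv2.imwrite('pics/c4.png',cv2.resize(a[150:310,170:370,::-1],(600,480)))"
```

```text
clock: 12.03
tool_pos: [541.3, 73.8, 40.6]
tcp_rot: [0.004, -0.093, 0.996, 0.0]
wrist_force: [4.3, 0.8, 5.1]
finger_gap: 53.8
```

View pics/c4.png

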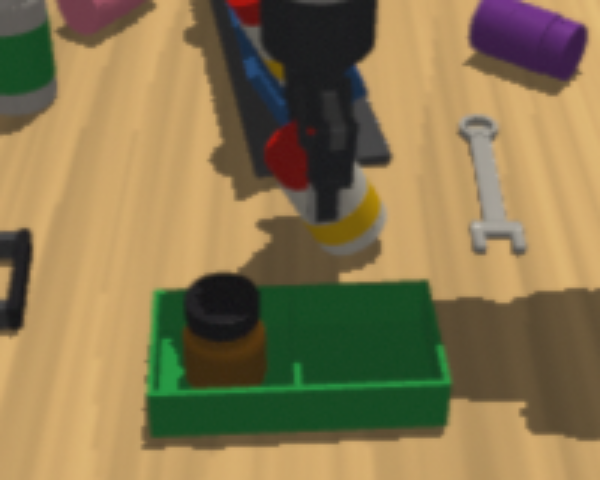

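```bash
python3 -m pendant '[[[0,0,-2,0],[-2,-0.4,-4,0],[-5,-1,-4,0],[-8,-1.5,-4.5,0],[-12,-2.2,-5,0],[-16,-3,-5.5,0],[-16,-3,-5.5,0]]]' - 20; python3 -c "
from h import *
a=snapshot('side')
cv2.imwrite('pics/c5.png',cv2.resize(a[150:310,170:370,::-1],(600,480)))"
```

```text
clock: 12.67
tool_pos: [534.2, 72.5, 39.8]
tcp_rot: [0.012, -0.093, 0.996, 0.001]
wrist_force: [11.7, 2.0, 21.7]
finger_gap: 53.8
```

View pics/c5.png

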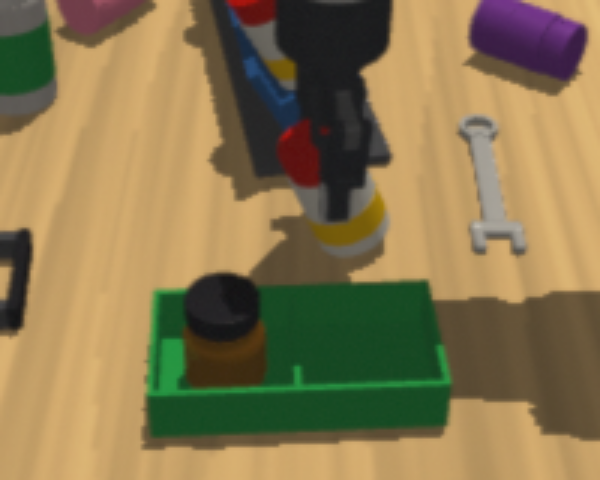

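```bash
python3 -m pendant '[[[-4,-0.7,-0.5,0],[-8,-1.5,-1.2,0],[-12,-2.2,-2,0],[-16,-3,-3,0],[-16,-3,-3,0]]]' ; python3 -c "
from h import *
a=snapshot('side')
cv2.imwrite('pics/c6.png',cv2.resize(a[150:310,170:370,::-1],(600,480)))"
```

```text
clock: 13.13
tool_pos: [514.8, 68.9, 35.1]
tcp_rot: [0.009, -0.093, 0.996, 0.001]
wrist_force: [8.2, 1.0, 20.9]
finger_gap: 53.5
```

View pics/c6.png

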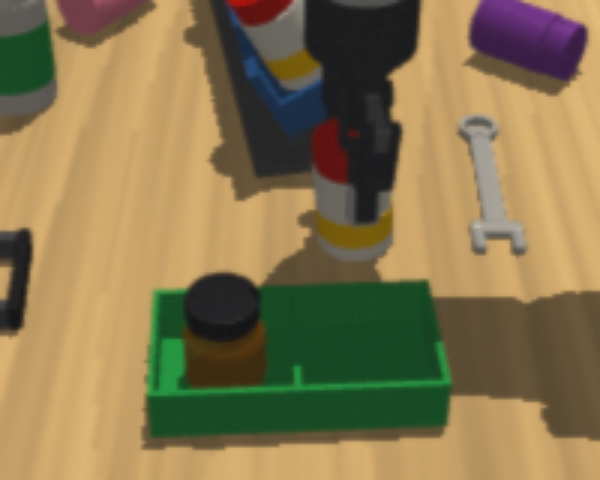

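```bash
python3 -m pendant '[[[-3,-0.5,0,0],[-3,-0.5,3,0],[-3,-0.5,4,0],[-3,-0.5,4,0]]]'; python3 -m pendant '[[[0,0,0,0],[0,0,0,0],[0,0,0,0],[0,0,0,0]]]' 1; python3 -c "
from h import *
a=snapshot('side')
cv2.imwrite('pics/c7.png',cv2.resize(a[150:310,170:370,::-1],(600,480)))"
```

```text
clock: 13.52
tool_pos: [505.6, 67.0, 35.7]
tcp_rot: [0.003, -0.093, 0.996, 0.0]
wrist_force: [3.9, 1.3, 11.5]
finger_gap: 54.0
clock: 13.85
tool_pos: [500.9, 66.0, 33.2]
tcp_rot: [-0.002, -0.093, 0.996, -0.0]
wrist_force: [0.8, -0.8, -0.2]
finger_gap: 85.5
```

View pics/c7.png

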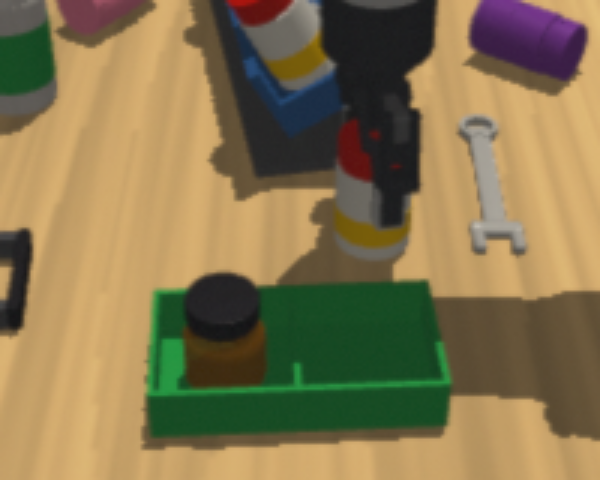

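```bash
python3 -c "
from h import *
print(atz('side',(294.3,227),20),atz('side',(282,227),20),atz('side',(306.7,227),20), proj('side',(502,66,20)), atz('side',(294.3,150+257/3),0))"
```

```text
[499.07216029  85.0711785   20.        ] [525.20424798  85.09178085  20.        ] [472.78109697  85.05045081  20.        ] [292.48689581 221.36602808] [498.70325789  89.89909224   0.        ]
```

```bash
python3 -m pendant '[[[-2,-0.4,1,0],[-2,-0.4,1,0],[-2,-0.4,1,0],[-2,-0.4,1,0],[-2,-0.4,1,0],[-2,-0.4,1,0],[-2,-0.4,1,0]]]' 0 60; python3 -m pendant '[[[0,0,5,0],[0,0,20,0],[0,0,50,0],[0,0,72,0],[0,0,72,0],[3,33,72,-3],[7,68,72,-7.5],[10,101,72,-7.5]]]'; python3 -m pendant '[[[2,20,0,0],[4,34,0,0],[4,34,0,0],[4,34,0,0],[4,34,0,0]]]'; python3 -c "
from h import *
a=snapshot('side');b=snapshot('top')
cv2.imwrite('pics/c8.png',np.hstack([cv2.resize(a[150:310,170:370,::-1],(500,400)),cv2.resize(b[150:270,120:210,::-1],(300,400))]))"
```

```text
clock: 14.48
tool_pos: [500.3, 66.1, 35.7]
tcp_rot: [-0.001, -0.093, 0.996, -0.0]
wrist_force: [-3.0, -0.4, 5.7]
finger_gap: 54.3
clock: 15.15
tool_pos: [510.4, 167.2, 106.2]
tcp_rot: [-0.001, -0.024, 1.0, -0.0]
wrist_force: [1.3, 0.1, -5.5]
finger_gap: 54.1
clock: 15.57
tool_pos: [514.3, 198.9, 106.2]
tcp_rot: [-0.001, -0.027, 1.0, -0.001]
wrist_force: [0.2, -0.1, -4.6]
finger_gap: 54.0
```

View pics/c8.png

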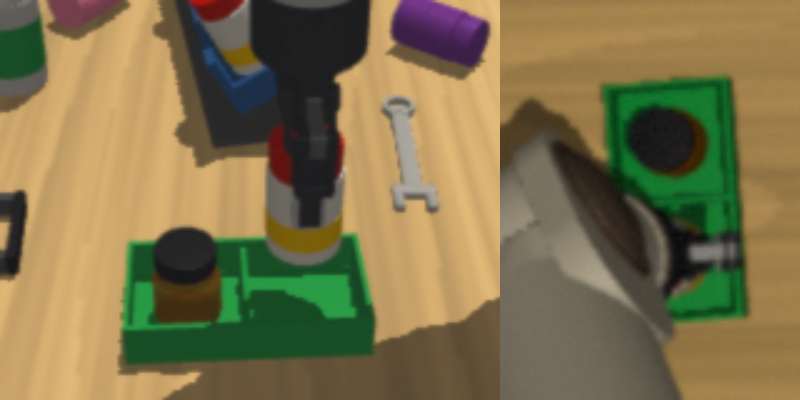

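```bash
python3 -m pendant '[[[-1,2,-15,0],[-1,2,-35,0],[-1,2,-50,0],[-1,2,-58,0],[-1,2,-62,0],[-1,2,-62,0]]]'; python3 -m pendant '[[[0,0,-1,0],[0,0,-2,0],[0,0,-3,0],[0,0,-3,0],[0,0,-3,0]]]';  python3 -m pendant '[[[0,0,-1,0],[0,0,-2,0],[0,0,-2,0],[0,0,-2,0]]]'
```

```text
clock: 16.17
tool_pos: [513.6, 202.0, 44.6]
tcp_rot: [-0.001, -0.027, 1.0, -0.0]
wrist_force: [-0.1, 0.9, -6.3]
finger_gap: 54.6
clock: 16.58
tool_pos: [514.2, 203.2, 42.7]
tcp_rot: [0.0, -0.028, 1.0, 0.0]
wrist_force: [0.4, 0.1, -5.5]
finger_gap: 54.6
clock: 16.92
tool_pos: [513.9, 203.0, 40.2]
tcp_rot: [-0.0, -0.028, 1.0, -0.0]
wrist_force: [0.6, 0.1, -5.7]
finger_gap: 54.0
```

```bash
python3 -m pendant '[[[0,0,-0.5,0],[0,0,-1,0],[0,0,-1,0],[0,0,-1,0]]]';  python3 -m pendant '[[[0,0,-0.5,0],[0,0,-1,0],[0,0,-1,0],[0,0,-1,0]]]'
```

```text
clock: 17.25
tool_pos: [514.1, 203.1, 39.8]
tcp_rot: [0.0, -0.028, 1.0, -0.0]
wrist_force: [-3.3, 0.0, 1.8]
finger_gap: 54.2
clock: 17.58
tool_pos: [514.2, 203.1, 39.7]
tcp_rot: [0.0, -0.028, 1.0, -0.0]
wrist_force: [-5.3, -2.2, 11.1]
finger_gap: 54.3
```

```bash
python3 -m pendant '[[[0,0,1.5,0],[0,0,1.5,0],[0,0,1.5,0]]]';  python3 -m pendant '[[[0,0,0,0],[0,0,0,0],[0,0,0,0],[0,0,0,0]]]' 0.85; python3 -m pendant '[[[0,0,20,0],[0,0,55,0],[0,0,95,0],[0,0,130,0],[0,0,170,0],[0,0,170,0]]]'; python3 -m pendant '[[[-10,40,0,0],[-20,80,0,0],[-30,120,0,0],[-40,160,0,0],[-60,200,0,0],[-80,230,0,0],[-80,230,0,0]]]' 1
python3 - <<'E'
from m import *
a=snapshot('side');b=snapshot('top')
cv2.imwrite('pics/c9.png',np.hstack([cv2.resize(a[90:310,170:370,::-1],(400,440)),cv2.resize(b[110:300,150:390,::-1],(400,317),).repeat(1,0) if 0 else cv2.copyMakeBorder(cv2.resize(b[110:300,150:390,::-1],(400,317)),0,123,0,0,0)]))
for n,im in(("side",a),("top",b)):
    for c,s,_ in blobs(im,(0,170,70),(6,255,255),60,True):print(n,np.round(c,1),s)
for p in((512.5,202,4),):
    for n in("side","top"):print(hullc(n,cyl(np.array(p),[1e-6,0,1],26,68,90)))
E
```

```text
clock: 17.83
tool_pos: [514.3, 203.2, 39.8]
tcp_rot: [0.0, -0.028, 1.0, 0.0]
wrist_force: [0.0, -0.5, -1.5]
finger_gap: 54.3
clock: 18.17
tool_pos: [514.4, 203.3, 40.0]
tcp_rot: [0.0, -0.028, 1.0, 0.0]
wrist_force: [1.3, 0.1, -0.3]
finger_gap: 72.8
clock: 18.67
tool_pos: [518.7, 205.5, 218.3]
tcp_rot: [0.007, -0.028, 1.0, 0.002]
wrist_force: [1.2, 1.0, 0.1]
finger_gap: 72.9
clock: 19.25
tool_pos: [425.9, 442.8, 210.2]
tcp_rot: [-0.002, -0.034, 0.999, 0.003]
wrist_force: [-1.1, 1.4, 0.2]
finger_gap: 85.1
side [245.1 112.6] [236 105  19  17 222]
side [256.7 147.1] [245 137  24  21 329]
side [291.  241.5] [277 229  29  27 624]
top [370.2 176.5] [359 166  23  23 404]
top [283.3 194.6] [272 184  23  23 415]
top [168.  226.8] [157 216  22  22 369]
[291.34166127 241.73429899]
[169.07994928 228.09694467]
```

View pics/c9.png

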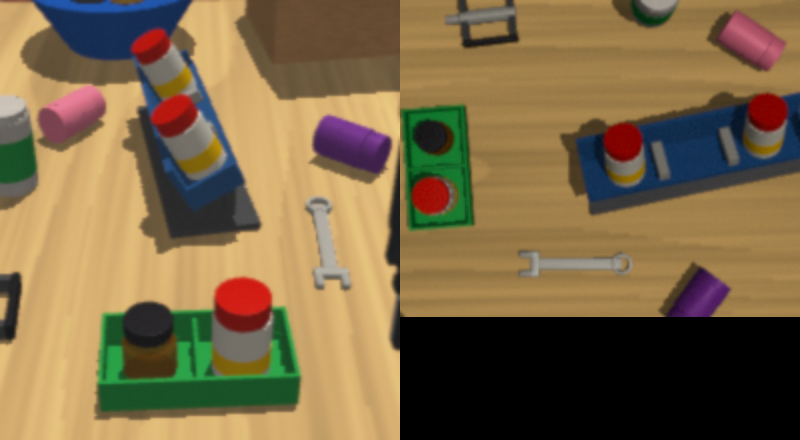

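```bash
python3 -m pendant '[[[0,0,0,0],[0,0,0,0],[0,0,0,0]]]'; python3 -c "
from h import *
print(robot.sign_off())"
```

```text
clock: 19.6
tool_pos: [435.5, 431.3, 209.7]
tcp_rot: [0.0, -0.026, 1.0, -0.0]
wrist_force: [0.8, -0.6, -0.4]
finger_gap: 85.4
the job is handed in; nothing more can be done
None
```

The full tub was in the rack's middle seat. It now stands upright in the free bay of the caddy, the one nearer the robot. I handed the job in at 19.6 s.

- **Finding it:** the tub in the +y end seat pulled about 2 N when lifted, so it was empty, and I put it back. The middle tub pulled about 5 N (roughly 0.5 kg), so it was the full one. I never lifted the third tub; with one full and two empty, it had to be the other empty one.
- **Setting it down:** I stood the tilted tub up on the open bench, gripped it again, and lowered it into the bay until it touched. The bench tipping pressed it with about 20 N. One step into the bay pressed about 11 N, and I eased off before releasing.
- **Last checks:** the pictures show the placed tub's lid within 0.5 px (side) and 2 px (top) of where an upright tub should be. Both empty tubs' lids are within about 0.5 px of where they started, and the jar, can, wrench and look-alikes appear untouched.
- **Disagreements:** no final check failed. On the bench, the first try at standing the tub up mostly slid it, and it turned upright once I pressed harder with a lighter grip. The first empty tub read slightly over its stated range (2.0–2.3 N against at most 1.9 N), which is within the sensor noise.

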